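# Clip repaired modules into the holder for flux cleaning

## Task

Get the bench ready for flux cleaning. First stand the fallen alcohol bottle upright in the drip tray; then clip every circuit module that lies on the mat into the holder, one to a place: draw the sprung arm back until it stays, lay the module flat and centred in the place with a long edge against the fixed rail, and let the arm spring back so that it presses the module flush. Leave no arm standing drawn back, also at an empty place, and leave the other things on the bench where they are.

Things in the scene. Friction and masses are not known exactly. Their poses are not given: they have to be found in the camera images.
- holder: Fixed aluminium module holder, plate 107 (x) by 276 mm (y), top 12 mm above the bench. A straight fixed steel rail, 8 mm high, runs along its far edge, inner face at holder x = +35 mm. Origin on the bench, 6.5 mm in +x from the plate's centre. Three places 85 mm apart along y, ends engraved 60 mm apart, each with a sprung curved arm of 8 mm round steel on its -x side
- tray_in (a point): Fixed square steel drip tray, 90 mm outside, 82 mm inside, rim 14 mm above the bench; this point is the middle of its inner floor, 4 mm above the bench
- bottle_center (a point): Square white alcohol dispenser bottle, body 46 x 46 mm and 96 mm tall with a steel dispensing head (38 mm across) up to 122 mm, about 220 g. Point on its axis 55 mm above its base; its z axis points from base to head. It starts lying on one side
- module0_center (a point): Circuit module (may be absent): green board 36 mm (its x) by 60 mm (its y), 4 mm thick, about 60 g; on its middle a steel shield can 20 (x) by 30 mm (y), top 16 mm above the board's underside: grip it there. Point on its vertical axis 8 mm above its underside, z up. Same either way round
- module1_center (a point): Circuit module (may be absent): green board 36 mm (its x) by 60 mm (its y), 4 mm thick, about 60 g; on its middle a steel shield can 20 (x) by 30 mm (y), top 16 mm above the board's underside: grip it there. Point on its vertical axis 8 mm above its underside, z up. Same either way round
- module2_center (a point): Circuit module (may be absent): green board 36 mm (its x) by 60 mm (its y), 4 mm thick, about 60 g; on its middle a steel shield can 20 (x) by 30 mm (y), top 16 mm above the board's underside: grip it there. Point on its vertical axis 8 mm above its underside, z up. Same either way round
- place0 (a point): The first (lowest holder y) place of the holder: point on the plate's top under the middle of a module that sits flush against the rail; axes as the holder's (x towards the rail, y along it)
- arm0 (a joint): Angle of this place's arm, 0 to 1.4 rad, growing as it is drawn back from the rail (clockwise from above). Its upright pivot is at x -37, y +41 mm from the place point. Over-centre spring: below 1.1 it drives to 0 (0.15 N m), above it stays back at 1.4 (0.09), clear of the place. At 0 the tip intrudes 19 mm; pressing a flush module reads 0.52. Starts at 0
- post0 (a point): Upright round black finger post on this place's arm, 10 mm thick, from 18 to 60 mm above the bench, 34 mm from the arm's pivot axis; this point is on its axis, 48 mm above the bench. It can be pinched from above or pushed, and travels with the arm
- place1 (a point): The middle place of the holder: point on the plate's top under the middle of a module that sits flush against the rail; axes as the holder's (x towards the rail, y along it)
- arm1 (a joint): Angle of this place's arm, 0 to 1.4 rad, growing as it is drawn back from the rail (clockwise from above). Its upright pivot is at x -37, y +41 mm from the place point. Over-centre spring: below 1.1 it drives to 0 (0.15 N m), above it stays back at 1.4 (0.09), clear of the place. At 0 the tip intrudes 19 mm; pressing a flush module reads 0.52. Starts at 0
- post1 (a point): Upright round black finger post on this place's arm, 10 mm thick, from 18 to 60 mm above the bench, 34 mm from the arm's pivot axis; this point is on its axis, 48 mm above the bench. It can be pinched from above or pushed, and travels with the arm
- place2 (a point): The last (highest holder y) place of the holder: point on the plate's top under the middle of a module that sits flush against the rail; axes as the holder's (x towards the rail, y along it)
- arm2 (a joint): Angle of this place's arm, 0 to 1.4 rad, growing as it is drawn back from the rail (clockwise from above). Its upright pivot is at x -37, y +41 mm from the place point. Over-centre spring: below 1.1 it drives to 0 (0.15 N m), above it stays back at 1.4 (0.09), clear of the place. At 0 the tip intrudes 19 mm; pressing a flush module reads 0.52. Starts at 0
- post2 (a point): Upright round black finger post on this place's arm, 10 mm thick, from 18 to 60 mm above the bench, 34 mm from the arm's pivot axis; this point is on its axis, 48 mm above the bench. It can be pinched from above or pushed, and travels with the arm
- screwdriver: Screwdriver with black handle, 160 mm long, lying behind the holder; bystander
- reel: Grey reel of solder, 60 mm across, 44 mm high, standing on its flange; bystander
- screw_pot: Small round open aluminium pot, 32 mm across, 28 mm high; bystander
- flux_jar: Small amber glass jar with black cap, 44 mm across, 55 mm high; bystander
- multimeter: Black hand multimeter lying flat, 66 x 130 x 32 mm; bystander
- tweezers: Steel tweezers lying flat, 120 mm long, 6 mm thick; bystander
- brush: Flat wooden cleaning brush lying flat, 130 mm long, 12 mm thick; bystander
There are look-alikes about, which are no part of the job. Of the things that look like the part that bears bottle_center, take the one that is farthest to the robot's right at the start.

How it is judged:
By the outcome, as a careful person would: the job done as asked, in the order asked, and still so for the second after the job is handed in, with the robot touching nothing.
Of module0, module1, module2 only 2 to 3 are there at a start; the rules pass over those that are not, and their reading is None.
At some moment in a run one of module0, module1, module2 may be knocked a few centimetres aside while the robot is not near it.
Once in a run the grip may slacken for a moment while it holds something.
It also fails if it takes over 210 s, if anything falls off the work surface, if the arm or the gripper's body presses on something with over 40 N, if the wrist force passes 120 N, or if a joint passes its speed limit or range.

## Robot

A 7-joint arm with a two-finger parallel gripper is mounted at the origin on the work surface. World frame = base frame: x ahead of the robot, y to its left, z up, the work surface at z = 0. Lengths are in mm, angles in rad, forces in N, time in s.
With the tool pointing down it reaches from about 425 to 1025 mm from the base axis. Payload 9.4 kg.
Tool frame: the origin (TCP) lies between the finger pads; the fingertips stand ctrl.tcp_to_tips ahead of it and the grasp point (between the pads) lies 8 mm behind it (ctrl.tcp_to_tips is the distance from the TCP to the fingertips, in mm); z points along the fingers, y is the line along which they close (so a half turn about z gives the same grasp; the last joint's range is limited). The gripper opens to 93 mm and grips with 3 to 60 N. Pads are 15 mm wide; open, the fingers measure 128 mm over their backs; the gripper's body (75 mm by 188 mm) begins 65 mm behind the grasp point.
Start: joints at [-1.334, 0.599, -0.003, 1.599, 0.002, 0.943, -0.08], TCP at [223.794, 689.594, 229.618] pointing down, gripper open.
Joint ranges: [-2.57, 2.57], [-0.35, 1.97], [-1.29, 1.29], [0.11, 2.56], [-1.05, 4.19], [0.11, 1.86], [-2.63, 2.63]. Speed limits (rad/s): [2.22, 2.22, 3.01, 3.01, 3.14, 3.14, 3.14].

## Interface

Orientations are given as a 3x3 rotation matrix whose columns are the frame's x, y, z axes.
In Python, from plant import ctrl, kin, vision, job_done gives the robot as it stands. Calls block until the motion is done:
- ctrl.reach(position, orientation): joint-space move of the TCP to a pose.
- ctrl.move_linear(position, rate=150, frame=None, f_stop=None): straight line of the TCP; frame=None keeps the orientation; rate is the mean speed in mm/s. With f_stop (N) it stops when the force on the tool has changed by that much, and returns True; else False.
- ctrl.move_j(angles): joint-space move.
- ctrl.set_gripper(opening, effort=None): finger opening in mm; effort is the grip in N (None keeps the last); returns when the fingers have stopped.
- ctrl.dwell(seconds).
- kin.solve_ik(position, orientation): joint angles nearest the present ones, or None.
- ctrl.get_obs(): the state.
- vision.snapshot(name): name is "side" or "top" or "wrist"; returns the picture (420x560x3 uint8, blue, green, red); there is no depth.
- vision.camera_params(name): a dict with "camera_matrix" (3x3 intrinsics, pixels), "R" (3x3) and "t" (3): a world point X has camera coordinates R X + t. Camera axes: x right, y down, z forward; pixel columns grow to the right and rows downward; lengths in mm; the calibration is good to about 2 mm. A picture is of the moment at which its call begins: read the wrist's pose just before it. camera_params takes no time and is no camera call; for the wrist camera it gives the pose at the moment of the call.
A pose or a line that the arm cannot do raises ctrl.MotionError and nothing moves.
- job_done(): hands the job in; it is judged then, once.
The state is a dict: "time": time; "joint_pos": joint angles; "dq": joint speeds; "effort": joint torques, N m; "tcp_pos": TCP position; "tool_rot": TCP orientation; "ft_force": force on the tool from outside, world axes, zero at the start; "ft_torque": the same for the moment, N m; "width": finger opening in mm; "gripper_force": force on a finger pad.
Only numpy, scipy, OpenCV 4.12 (cv2) and the standard library are available. Lean on these libraries where they do the work, as an engineer would, in place of code of your own. Each camera call takes 0.05 s, during which the arm holds its last target. There are 200 camera calls.

## Working session

There is one attempt and no reset: what is moved stays moved. The work goes in short steps, each a Python script; the robot and the scene stay as the last script left them, time stands still between calls to the robot, and variables do not carry over. Pictures are saved under pics/ and viewed, at most 14 in all, crops included, and the job is handed in when it is done.

```bash
ls; mkdir -p pics; python3 - <<'E'
from plant import ctrl,kin,vision
import cv2,numpy as np
for n in("top","side"):
    cv2.imwrite(f"pics/{n}0.png",vision.snapshot(n)); p=vision.camera_params(n)
    print(n,np.round(p["camera_matrix"],1).tolist(),np.round(p["R"],3).tolist(),np.round(p["t"],1).tolist())
o=ctrl.get_obs();print(o["time"],o["tcp_pos"],o["tool_rot"],o["width"],ctrl.tcp_to_tips)
E
```

```text
pics
top [[481.1, 0.0, 280.0], [0.0, 481.1, 212.7], [0.0, 0.0, 1.0]] [[0.023, -0.999, -0.025], [-0.997, -0.021, -0.079], [0.078, 0.027, -0.997]] [15.2, 559.8, 1146.6]
side [[431.2, 0.0, 286.3], [0.0, 431.2, 215.2], [0.0, 0.0, 1.0]] [[0.967, -0.255, 0.012], [-0.152, -0.615, -0.774], [0.204, 0.747, -0.633]] [-537.7, 123.2, 1008.8]
0.1 [223.71939255 689.18776082 228.82999533] [[-9.51170380e-01  3.08666215e-01 -2.76187324e-04]
 [ 3.08666298e-01  9.51169423e-01 -1.35823452e-03]
 [-1.56540170e-04 -1.37716216e-03 -9.99999039e-01]] 92.76131591332792 11.0
```

View pics/top0.png

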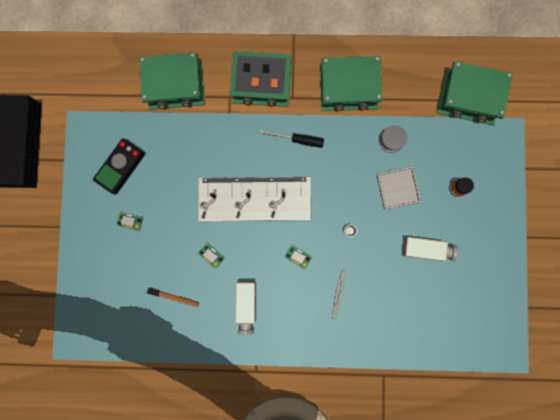

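View pics/side0.png

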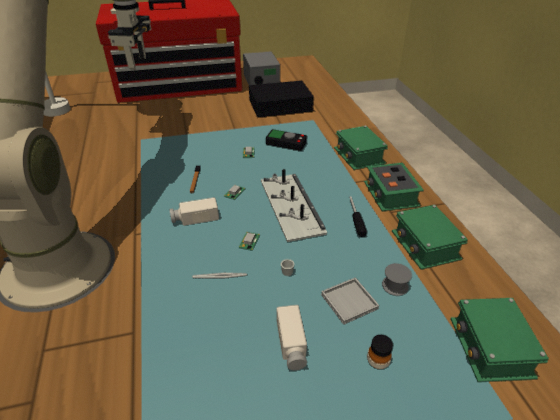

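Top view: the lying bottles are at (430,249) and (245,305). Image right is the robot's right, so the target is (430,249). Small green modules are at (130,221), (211,255) and (298,257). The large green boxes at (171,78), (261,77), (351,82) and (476,90) are off the mat, so they are not modules. The holder is at (255,200) and the tray at (398,188).

```bash
cat > h.py <<'E'
from plant import ctrl,kin,vision,job_done
import cv2,numpy as np
def params(n):
    p=vision.camera_params(n); return np.array(p["camera_matrix"]),np.array(p["R"]),np.array(p["t"])
def ray(P,uv,z):
    K,R,t=P; C=-R.T@t; d=R.T@np.linalg.solve(K,np.array([uv[0],uv[1],1.])); return C+d*(z-C[2])/d[2]
def proj(P,X):
    K,R,t=P; c=K@(R@np.asarray(X,float)+t); return c[:2]/c[2]
def blobs(mask,amin):
    cs,_=cv2.findContours(mask.astype(np.uint8)*255,cv2.RETR_EXTERNAL,cv2.CHAIN_APPROX_NONE)
    return [c for c in cs if cv2.contourArea(c)>amin]
def down(yaw):
    "tool down, closing line (tool y) at world angle yaw"
    y=np.array([np.cos(yaw),np.sin(yaw),0]); z=np.array([0,0,-1.]); return np.column_stack([np.cross(y,z),y,z])
def rect(P,c,z):
    "contour -> plane z -> min-area rect: centre, long-axis angle, (long, short)"
    pts=np.array([ray(P,q[0],z)[:2] for q in c],np.float32)
    r=cv2.minAreaRect(pts); b=cv2.boxPoints(r); e=[b[1]-b[0],b[2]-b[1]]; l=[np.linalg.norm(x) for x in e]
    v=e[int(np.argmax(l))]; return np.array(r[0]),float(np.arctan2(v[1],v[0])%np.pi),(max(l),min(l))
E
python3 - <<'E'
from h import *
im=cv2.imread("pics/top0.png");P=params("top")
print("cam",-P[1].T@P[2])
hsv=cv2.cvtColor(im,cv2.COLOR_BGR2HSV);H,S,V=cv2.split(hsv)
mat=np.zeros(H.shape,bool);mat[112:370,62:528]=1
print("white")
for c in blobs((S<60)&(V>150)&mat,60): print(cv2.boundingRect(c),rect(P,c,12),ray(P,cv2.minAreaRect(c)[0],46))
print("green")
for c in blobs((H>35)&(H<85)&(S>90)&mat,20): print(cv2.boundingRect(c),rect(P,c,4))
print(hsv[188,398],hsv[249,430],hsv[215,215])
a=cv2.resize(im[215:285,370:480],None,fx=3.6,fy=3.6,interpolation=3);b=cv2.resize(im[165:270,180:330],None,fx=2.64,fy=2.64,interpolation=3)
d=cv2.resize(im[160:215,370:480],None,fx=3.6,fy=3.6,interpolation=3)
out=np.zeros((460,800,3),np.uint8);out[:252,:396]=a;out[252:450,:396]=d;out[:277,400:796]=b;cv2.imwrite("pics/crop.png",out)
E
```

```text
cam [ 467.57849756   -3.8247042  1187.26283647]
white
(122, 216, 12, 10) (array([532.80059814, 403.94125366]), 1.3506481647491455, (np.float32(26.780937), np.float32(17.891512))) [530.91958447 392.20837666  46.        ]
(123, 161, 374, 209) (array([441.76263428, -42.38946533]), 1.5767406225204468, (np.float32(896.2433), np.float32(497.57874))) [438.80960347 -49.1551312   46.        ]
green
(287, 246, 10, 10) (array([469.74829102,  -1.16745377]), 2.3766939640045166, (np.float32(24.26965), np.float32(13.835218)))
(201, 244, 10, 8) (array([471.50595093, 210.63024902]), 2.182236671447754, (np.float32(23.871496), np.float32(12.365333)))
(133, 215, 8, 12) (array([534.32543945, 382.73858643]), 0.2919130027294159, (np.float32(31.241976), np.float32(13.877503)))
(95, 164, 27, 26) (array([642.36633301, 461.16015625]), 0.9793356657028198, (np.float32(54.014896), np.float32(46.35536)))
(460, 112, 44, 13) (array([ 807.01513672, -466.64678955]), 1.586446762084961, (np.float32(105.738716), np.float32(30.321829)))
[ 16  22 175] [ 40  25 221] [ 24  23 209]
```

View pics/crop.png

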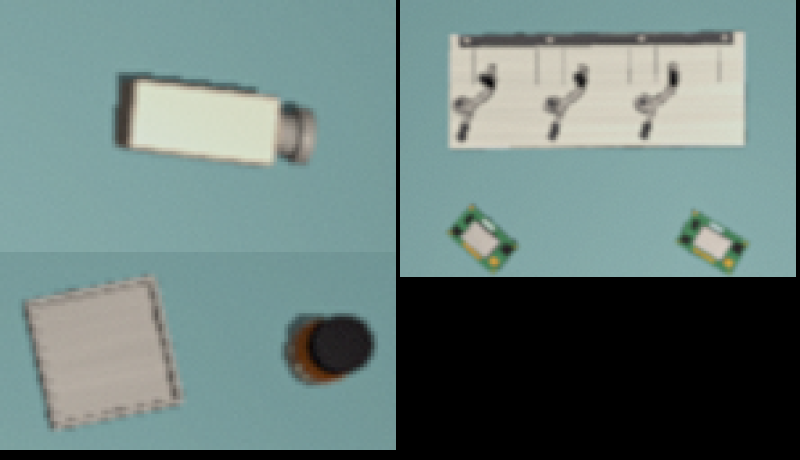

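The crop confirms the target: a lying square white bottle with a steel head, its top face around (130–278, 80–165) in the crop and its head to the right (−y). The tray is empty, and the holder's rail is on the far side. Next I measure the bottle and tray and check IK for standing the bottle up.

```bash
cat > t.py <<'E'
from h import *
im=cv2.imread("pics/top0.png");P=params("top")
hsv=cv2.cvtColor(im,cv2.COLOR_BGR2HSV);H,S,V=cv2.split(hsv)
def roi(m,x0,y0,x1,y1):
    k=np.zeros(m.shape,bool);k[y0:y1,x0:x1]=1;return max(blobs(m&k,50),key=cv2.contourArea)
bot=rect(P,roi((V>195)&(S<60),395,225,465,275),46)
tray=rect(P,roi((S<50),370,160,425,215),14)
hold=rect(P,roi((S<60)&(V>120),190,170,320,230),12)
E
python3 - <<'E'
from t import *
print(bot,tray,hold)
from scipy.spatial.transform import Rotation as Ro
T=tray[0]
for zz in (90,):
  for a in np.radians(np.arange(-120,60,15)):
    d=np.array([np.cos(a),np.sin(a),0]); x=np.array([0,0,1.])
    for s in(1,-1):
        R=np.column_stack([s*x,np.cross(d,s*x),d])
        q=kin.solve_ik(np.array([*T,zz])+8*d,R); 
        if q is not None: print(round(np.degrees(a)),s,np.round(q,2))
E
```

```text
(array([ 479.79660034, -319.24716187]), 1.4677858352661133, (np.float32(91.16067), np.float32(41.333973))) (array([ 628.30773926, -260.3704834 ]), 1.7901679277420044, (np.float32(94.83301), np.float32(93.7482))) (array([591.79376221,  91.44377899]), 1.5926710367202759, (np.float32(318.01605), np.float32(145.81076)))
-120 1 [-0.09  1.24 -0.    1.5   0.99  1.8   1.91]
-120 -1 [-0.54  1.48  0.89  1.53  0.4   1.28 -0.71]
-105 1 [-0.06  1.2  -0.14  1.69  1.23  1.78  1.76]
-105 -1 [-0.67  1.51  0.96  1.73  0.49  0.95 -0.79]
-90 1 [-0.13  1.18 -0.09  1.89  1.42  1.66  1.63]
-90 -1 [-0.78  1.57  1.02  1.93  0.7   0.61 -1.01]
-75 1 [-0.16  1.18 -0.04  2.08  1.65  1.62  1.45]
-75 -1 [-0.78  1.55  0.93  2.12  1.45  0.56 -1.76]
-60 1 [-0.2   1.22  0.05  2.26  1.91  1.64  1.24]
-60 -1 [-0.47  1.32  0.44  2.27  1.91  1.26 -2.08]
-45 1 [-0.2   1.3   0.19  2.4   2.21  1.76  1.02]
-45 -1 [-0.32  1.35  0.36  2.4   2.21  1.62 -2.25]
-30 1 [-0.39  1.61  0.72  2.5   2.47  1.76  0.45]
-30 -1 [-0.3   1.52  0.58  2.49  2.48  1.85 -2.54]
-15 -1 [ 0.93  1.47 -0.76  2.43  3.56  1.85 -0.6 ]
0 1 [ 1.12  1.42 -0.74  2.35  3.82  1.41  2.46]
0 -1 [ 1.15  1.44 -0.79  2.35  3.81  1.37 -0.64]
15 1 [ 1.46  1.62 -1.13  2.21  3.94  0.62  2.57]
15 -1 [ 1.46  1.62 -1.13  2.21  3.94  0.62 -0.57]
45 1 [ 1.44  1.53 -1.1   1.85 -0.77  0.58  0.95]
45 -1 [ 1.44  1.53 -1.1   1.85 -0.77  0.58 -2.19]
```

```bash
cat > b.py <<'E'
from t import *
a=bot[1]; h=-np.array([np.cos(a),np.sin(a),0])      # head direction
g=np.array([*bot[0],0])+27*h
zt=np.array([0,0,-1.]); R1=np.column_stack([h,np.cross(zt,h),zt])
al=np.radians(-60); d=np.array([np.cos(al),np.sin(al),0]); up=np.array([0,0,1.])
R2=np.column_stack([up,np.cross(d,up),d])
T=np.array([*tray[0],0])
def up_tcp(z): return T+6*d+np.array([0,0,z])         # TCP at height z, bottle axis 6 mm behind... grasp 8 behind, axis 2 ahead of it
E
python3 - <<'E'
from b import *
print(np.round(kin.solve_ik(g+[0,0,150],R1),2))
ctrl.reach(g+[0,0,150],R1); ctrl.set_gripper(85)
cv2.imwrite("pics/w1.png",vision.snapshot("wrist"))
print(ctrl.get_obs()["time"])
print(ctrl.move_linear(g+[0,0,17],rate=120,f_stop=15)); ctrl.set_gripper(30,30)
o=ctrl.get_obs();print(o["time"],o["width"],o["gripper_force"],o["tcp_pos"])
ctrl.move_linear(g+[0,0,230])
o=ctrl.get_obs();print(o["time"],o["width"],o["gripper_force"],o["ft_force"])
for z in (160,86): print(kin.solve_ik(up_tcp(z),R2))
E
```

```text
[-0.11  0.82  1.11  2.03 -0.95  0.94 -1.72]
4.275
False
6.2333 45.57840526227188 29.988945722579956 [ 477.03350047 -346.11309477   17.02423068]
7.8 46.040927599204544 29.98977094888687 [ 0.13733527  0.04944382 -2.51256211]
[-0.72480627  1.42026589  0.90219589  2.34002997  2.11282844  0.82782724
  0.83235942]
[-0.75846653  1.59849517  0.89801138  2.28543343  2.0670102   0.7524733
  0.72333775]
```

View pics/w1.png

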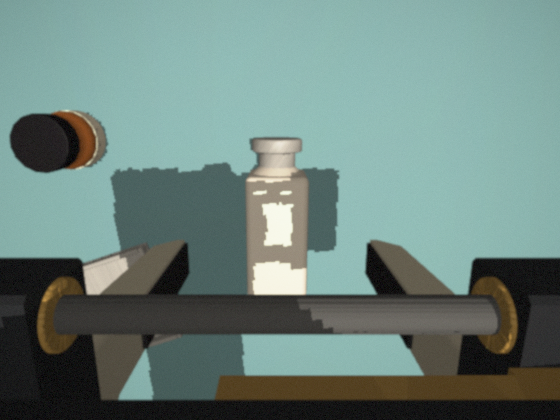

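Bottle gripped and lifted, with about 2.5 N of weight. Before turning it upright I check the joint path.

```bash
python3 - <<'E'
from b import *
ctrl.move_linear(g+[0,0,330],rate=250)
ctrl.move_j([-0.2,0.87,0.05,2.26,1.91,1.64,1.24])
o=ctrl.get_obs();print(o["time"],o["width"],o["tcp_pos"],np.round(o["tool_rot"],2).tolist(),o["gripper_force"])
ctrl.reach(up_tcp(170),R2)
o=ctrl.get_obs();print(o["time"],np.round(o["joint_pos"],2),o["width"],o["tcp_pos"],o["ft_force"])
cv2.imwrite("pics/s2.png",vision.snapshot("side"))
E
```

```text
11.1667 45.742231550916394 [ 661.72846136 -258.38091468  295.77331001] [[-0.33, -0.81, 0.48], [-0.07, -0.49, -0.87], [0.94, -0.32, 0.11]] 29.989565312862396
11.75 [-0.2   1.06  0.05  2.31  1.92  1.61  1.34] 46.093348825028706 [ 631.68331731 -265.63428641  170.73070962] [-0.08605733  0.81966193 -2.46958786]
```

View pics/s2.png

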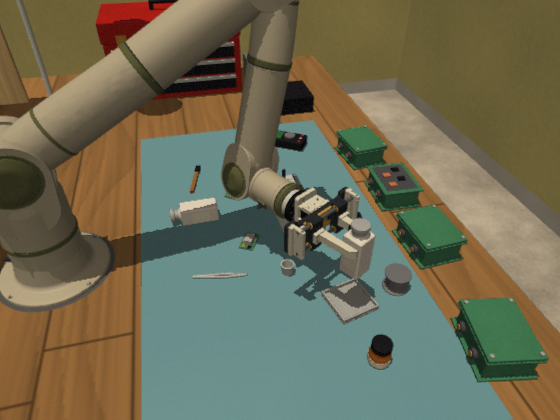

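```bash
python3 - <<'E'
from b import *
S=params("side")
for uv in((240,175),(300,218),(222,180),(240,200)): print(uv,[np.round(ray(S,uv,z)[:2]) for z in (100,170,220)])
for deg in (-50,-45,-40,-35,-30):
    al=np.radians(deg); d=np.array([np.cos(al),np.sin(al),0]); R=np.column_stack([up,np.cross(d,up),d])
    print(deg,[None if (q:=kin.solve_ik(T+6*d+[0,0,z],R)) is None else np.round(q,2).tolist() for z in (170,85,79)])
E
```

```text
(240, 175) [array([463., 133.]), array([449.,  29.]), array([439., -45.])]
(300, 218) [array([568., -77.]), array([ 542., -157.]), array([ 524., -215.])]
(222, 180) [array([414., 121.]), array([405.,  19.]), array([399., -54.])]
(240, 200) [array([444.,  25.]), array([432., -67.]), array([ 423., -132.])]
-50 [[-0.17, 1.1, 0.09, 2.42, 2.14, 1.7, 1.21], [-0.17, 1.27, 0.09, 2.35, 2.11, 1.75, 1.12], [-0.17, 1.28, 0.09, 2.34, 2.1, 1.75, 1.11]]
-45 [[-0.15, 1.12, 0.13, 2.46, 2.25, 1.76, 1.16], [-0.16, 1.3, 0.14, 2.39, 2.2, 1.8, 1.05], [-0.17, 1.31, 0.14, 2.39, 2.2, 1.8, 1.04]]
-40 [[-0.14, 1.15, 0.19, 2.5, 2.37, 1.82, 1.1], [-0.18, 1.35, 0.23, 2.43, 2.3, 1.84, 0.96], [-0.18, 1.36, 0.23, 2.42, 2.3, 1.84, 0.95]]
-35 [[-0.19, 1.22, 0.36, 2.54, 2.49, 1.84, 0.95], [-0.24, 1.42, 0.4, 2.46, 2.39, 1.84, 0.79], [-0.25, 1.44, 0.4, 2.46, 2.38, 1.84, 0.78]]
-30 [None, [-0.31, 1.54, 0.59, 2.49, 2.46, 1.85, 0.59], [-0.31, 1.55, 0.58, 2.48, 2.46, 1.85, 0.59]]
```

```bash
sed -i 's/radians(-60)/radians(-45)/' b.py; python3 - <<'E'
from b import *
ctrl.move_linear(up_tcp(170),rate=100,frame=R2)
ctrl.move_linear(up_tcp(95),rate=80)
r=ctrl.move_linear(up_tcp(74),rate=20,f_stop=5)
o=ctrl.get_obs();print(r,o["time"],o["tcp_pos"],o["ft_force"],o["width"])
cv2.imwrite("pics/s3.png",vision.snapshot("side")[150:370,200:450])
E
```

```text
True 14.1917 [ 632.59361475 -264.46060434   76.29338136] [-0.92990678  1.43165329  4.7941099 ] 45.606841763616515
```

View pics/s3.png

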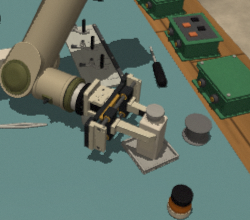

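```bash
python3 - <<'E'
from b import *
ctrl.set_gripper(80); p=ctrl.get_obs()["tcp_pos"]
for L in (100,80,65):
    try: ctrl.move_linear(p-L*d+[0,0,2],rate=100); print(L); break
    except ctrl.MotionError as e: print(L,e)
p=ctrl.get_obs()["tcp_pos"]; ctrl.move_linear(p+[0,0,190],rate=200)
# swing to tool down, over the holder, camera view
o=ctrl.get_obs();print(o["time"],o["tcp_pos"],np.round(o["joint_pos"],2))
c=np.array([560,91,330.])
for yaw in (1.57,-1.57): print(kin.solve_ik(c,down(yaw)))
ctrl.move_j([0.15,0.6,0,1.6,0,0.943,0.1])
o=ctrl.get_obs();print(o["time"],o["tcp_pos"],np.round(o["tool_rot"],2).tolist())
for yaw in (1.57,-1.57): print(yaw,kin.solve_ik(c,down(yaw)))
cv2.imwrite("pics/s4.png",cv2.resize(vision.snapshot("side")[220:370,250:450],None,fx=2,fy=2))
E
```

```text
100Traceback (most recent call last):
  File "<stdin>", line 6, in <module>
plant.MotionError: the arm cannot follow that straight line within its joint ranges
```

```bash
python3 - <<'E'
from b import *
q=np.array(ctrl.get_obs()["joint_pos"]); q[1]-=0.45; ctrl.move_j(q)
ctrl.move_j([-0.15,0.3,0,1.6,0,1.2,0.1])
ctrl.move_j([-0.15,0.6,0,1.6,0,0.943,0.1])
o=ctrl.get_obs();print(o["time"],o["tcp_pos"],np.round(o["tool_rot"],2).tolist())
c=np.array([540,91,330.])
for yaw in (1.57,-1.57): print(yaw,kin.solve_ik(c,down(yaw)))
cv2.imwrite("pics/s4.png",cv2.resize(vision.snapshot("side")[220:370,250:450],None,fx=2,fy=2))
E
```

```text
19.6417 [723.00674829  51.83152294 230.06118004] [[-0.25, 0.97, -0.0], [0.97, 0.25, -0.0], [-0.0, -0.0, -1.0]]
1.57 [ 0.02801056  0.30219415 -0.38983313  1.86757489  0.13504276  0.99745617
  1.15064159]
-1.57 [-0.668243    0.30190423  0.52772344  1.90793947 -0.18146438  0.97851276
 -1.62834754]
```

View pics/s4.png

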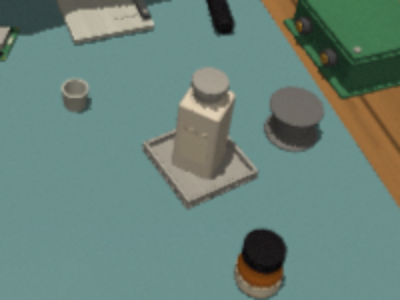

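The bottle stands upright in the tray. Now a wrist view of the holder.

```bash
python3 - <<'E'
from h import *
ctrl.reach(np.array([470,91,330.]),down(-np.pi/2))
P=params("wrist");im=vision.snapshot("wrist");cv2.imwrite("pics/w5.png",im)
np.savez("w5.npz",*P)
o=ctrl.get_obs();print(o["time"],o["tcp_pos"],np.round(P[1],2).tolist(),-P[1].T@P[2],P[0][0])
for X in((538,-47,12),(538,229,12),(645,-47,12),(645,229,12)): print(proj(P,X))
E
```

```text
21.35 [470.39425373  91.08079158 330.21140492] [[0.0, -1.0, -0.0], [-0.97, -0.0, 0.24], [-0.24, -0.0, -0.97]] [536.48420578  89.71000514 486.5891872 ] [369.25406056   0.         276.86304474]
[386.54931603 114.54228831]
[165.16677523 114.09602887]
[393.20679021  20.8588745 ]
[158.7445395  20.3643245]
```

View pics/w5.png

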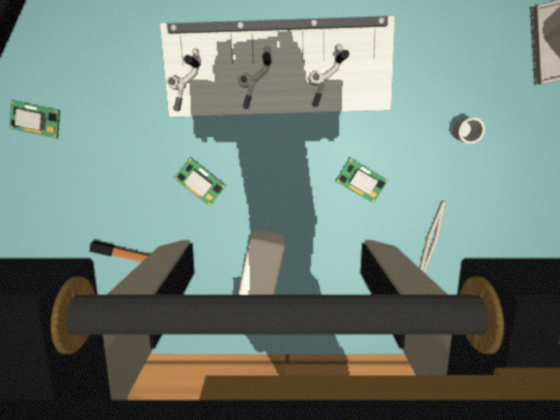

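Wrist view: holder plate at (163–396, 17–115) with the rail on the far edge. Modules are at (35,118), (200,181) and (361,180). I zoom in to identify the posts.

```bash
python3 - <<'E'
from h import *
im=cv2.imread("pics/w5.png");cv2.imwrite("pics/w5c.png",cv2.resize(im[5:125,155:405],None,fx=3.2,fy=3.2,interpolation=cv2.INTER_CUBIC))
E
```

```text
(no output)
```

View pics/w5c.png

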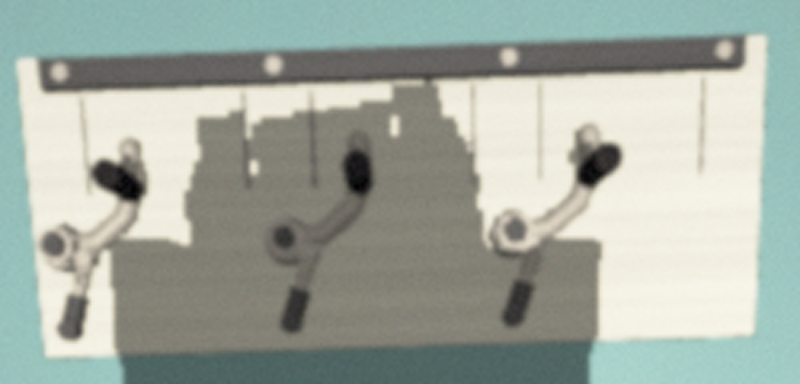

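```bash
python3 - <<'E'
from h import *
im=cv2.imread("pics/w5.png");z=np.load("w5.npz");P=tuple(z[k] for k in z.files)
hsv=cv2.cvtColor(im,cv2.COLOR_BGR2HSV);H,S,V=cv2.split(hsv)
m=(S<75)&(V>60); m[:8]=0;m[125:]=0;m[:,:150]=0;m[:,410:]=0
m=cv2.morphologyEx(m.astype(np.uint8),cv2.MORPH_CLOSE,np.ones((7,7)))
c=max(blobs(m,100),key=cv2.contourArea); ce,an,sz=rect(P,c,12); print(ce,an,sz)
ex=np.array([np.sin(an),-np.cos(an)]); ey=np.array([np.cos(an),np.sin(an)]); O=ce+6.5*ex
print("O",O,"ex",ex)
f=lambda p:np.array(p)/3.2+[155,5]
loc=lambda X:np.round([(X[:2]-O)@ex,(X[:2]-O)@ey],1)
for n,p,zz in[("cornTL",(18,60),12),("cornTR",(765,37),12),("cornBR",(755,335),12),("cornBL",(45,357),12),("postT2",(100,170),60),("postB2",(137,190),20),("postT1",(357,158),60),("postB1",(358,190),20),("postT0",(612,155),60),("postB0",(587,182),20),
 ("piv2",(55,245),28),("piv1",(286,239),28),("piv0",(514,231),28),("railL",(43,88),20),("railR",(742,65),20),("e2a",(82,97),12),("e2b",(245,100),12),("e1a",(310,95),12),("e1b",(472,90),12),("e0a",(540,85),12),("e0b",(703,82),12)]:
    print(n,loc(ray(P,f(p),zz)))
E
```

```text
[592.36920166  86.5668335 ] 1.5727540254592896 (np.float32(324.88022), np.float32(132.27893))
O [598.8691892   86.57955853] ex [0.99999808 0.0019577 ]
cornTL [ 42.8 140.4]
cornTR [  50.5 -134.3]
cornBR [ -55.3 -138.5]
cornBL [-63.6 137.9]
postT2 [ -2.  101.4]
postB2 [-3.3 97.2]
postT1 [ 1.8 14.4]
postB1 [-3.3 15.2]
postT0 [  2.7 -71.6]
postB0 [ -0.5 -69.8]
piv2 [-23.4 126.9]
piv1 [-21.3  41.6]
piv0 [-18.5 -42.3]
railL [ 31.6 129.7]
railR [  39.3 -124.4]
e2a [ 30.2 117.6]
e2b [29.1 57.1]
e1a [30.8 33. ]
e1b [ 32.5 -27.1]
e0a [ 34.3 -52.3]
e0b [  35.3 -112.5]
```

```bash
cat > fit.py <<'E'
from h import *
from scipy.optimize import least_squares
z=np.load("w5.npz");P=tuple(z[k] for k in z.files)
f=lambda p:np.array(p)/3.2+[155,5]
N=np.nan
L=[((18,60),12,47,138),((765,37),12,47,-138),((755,335),12,-60,-138),((45,357),12,-60,138),((43,88),20,35,N),((742,65),20,35,N),((390,77),20,35,N),
((82,97),12,N,115),((245,100),12,N,55),((310,95),12,N,30),((472,90),12,N,-30),((540,85),12,N,-55),((703,82),12,N,-115)]
W=np.array([ray(P,f(p),zz)[:2] for p,zz,_,_ in L]);M=np.array([[a,b] for _,_,a,b in L])
def loc(q,X): c,s=np.cos(q[2]),np.sin(q[2]); return (X-q[:2])@np.array([[c,-s],[s,c]])
def res(q): r=(loc(q,W)-M).ravel(); return r[~np.isnan(r)]
q=least_squares(res,[599,87,0.],loss="soft_l1").x
yawH=q[2]; O=q[:2]; RH=np.array([[np.cos(yawH),-np.sin(yawH)],[np.sin(yawH),np.cos(yawH)]])
w=lambda x,y:O+RH@np.array([x,y],float)
place=[w(17,-85+85*i) for i in range(3)]; piv=[w(-20,-44+85*i) for i in range(3)]
E
python3 - <<'E'
from fit import *
print(q,np.round(res(q),1))
for i,(a,b) in enumerate([((612,155),(587,182)),((357,158),(358,190)),((100,170),(137,190))]):
    for p,zz in((a,60),(b,20)):
        v=loc(q,ray(P,f(p),zz)[:2])-[-20,-44+85*i]; print(i,zz,np.round(v,1),np.hypot(*v).round(1),np.arctan2(v[1],v[0]).round(2))
# modules
im=cv2.imread("pics/w5.png");hsv=cv2.cvtColor(im,cv2.COLOR_BGR2HSV);H,S,V=cv2.split(hsv)
m=((H>45)&(H<85)&(S>90)).astype(np.uint8);m[240:]=0
m=cv2.morphologyEx(m,cv2.MORPH_CLOSE,np.ones((9,9)))
for c in blobs(m,150): print(cv2.boundingRect(c),rect(P,c,4))
E
```

```text
[5.99134403e+02 8.82159024e+01 3.18597776e-02] [-0.4 -0.6 -0.9  0.6  0.3 -0.4  0.3  0.1  0.2  0.3  0.1  0.  -0.4  0.4
  0.3  0.1 -0.2]
0 60 [ 20.3 -29.3] 35.6 -0.97
0 20 [ 17.1 -27.3] 32.2 -1.01
1 60 [ 21.9 -28.3] 35.7 -0.91
1 20 [ 16.8 -27.4] 32.1 -1.02
2 60 [ 20.7 -26.2] 33.4 -0.9
2 20 [ 19.3 -30.3] 35.9 -1.0
(201, 174, 22, 29) (array([440.89538574, 177.51417542]), 2.692802667617798, (np.float32(37.145115), np.float32(19.8735)))
(338, 161, 23, 26) (array([464.12545776,  -4.10167599]), 2.6302144527435303, (np.float32(33.653114), np.float32(16.861238)))
(178, 161, 23, 24) (array([465.58905029, 207.99102783]), 2.3622195720672607, (np.float32(34.548775), np.float32(15.878965)))
(38, 107, 21, 30) (array([528.15093994, 381.19555664]), 3.0022294521331787, (np.float32(34.77721), np.float32(25.052454)))
(0, 0, 22, 49) (array([644.31396484, 413.05865479]), 2.55905818939209, (np.float32(63.028683), np.float32(13.898183)))
```

```bash
cat > arm.py <<'E'
from fit import *
A0=-0.96
def post(i,th,z): a=A0-th+yawH; return np.array([*(piv[i]+34*np.array([np.cos(a),np.sin(a)])),z])
def best(yaws,pos):
    "down-orientation whose IK keeps joint 7 nearest the middle"
    c=[(abs(s[6]),y) for y in yaws if (s:=kin.solve_ik(pos,down(y))) is not None]; return down(min(c)[1])
def swing(i,a,b,n=7,close=True,z=42):
    p=post(i,a,120); R=best([yawH,yawH+np.pi],p)
    ctrl.reach(p,R); ctrl.set_gripper(30,12)
    hit=ctrl.move_linear(post(i,a,z),rate=100,f_stop=8)
    if hit: print("hit on the way down",ctrl.get_obs()["tcp_pos"]); return
    ctrl.set_gripper(5); print("post width",ctrl.get_obs()["width"]); ctrl.set_gripper(14)
    for th in np.linspace(a,b,n)[1:]: ctrl.move_linear(post(i,th,z),rate=60)
    o=ctrl.get_obs();print("t",o["time"],"F",np.round(o["ft_force"],1))
    ctrl.set_gripper(26); ctrl.move_linear(post(i,b,120),rate=150)
E
python3 - <<'E'
from arm import *
swing(2,0,1.33)
cv2.imwrite("pics/s6.png",cv2.resize(vision.snapshot("top")[160:270,110:330],None,fx=3,fy=3,interpolation=2))
E
```

```text
post width 9.850916167251999
t 26.9917 F [ 0.8  0.6 -0.5]
```

View pics/s6.png

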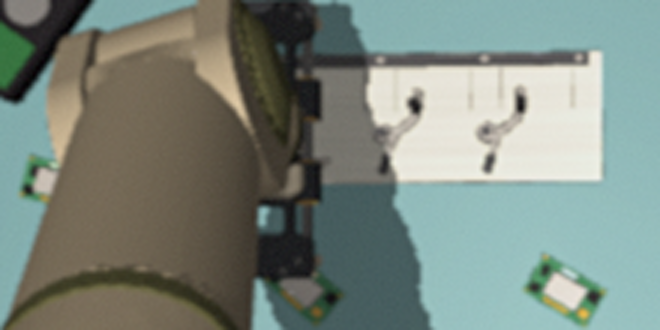

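The arm hides that place in this view. The post width of 9.85 mm shows it was captured. I do the other two arms and check all three numerically from the wrist.

```bash
cat > look.py <<'E'
from arm import *
def wrist(pos,yaw=-np.pi/2):
    ctrl.reach(np.array(pos,float),down(yaw)); P=params("wrist"); return vision.snapshot("wrist"),P
def arms(im,P):
    "per place: darkness along the predicted upright post for several arm angles"
    V=im.max(2).astype(float); out=[]
    for i in range(3):
        s={}
        for th in (0,.26,.52,.8,1.1,1.4):
            v=[]
            for z in (35,45,55):
                u=np.round(proj(P,post(i,th,z))).astype(int); v.append(V[u[1]-1:u[1]+2,u[0]-1:u[0]+2].mean() if 2<u[1]<417 and 2<u[0]<557 else 255)
            s[th]=int(np.mean(v))
        out.append(s)
    return out
def modules(im,P,zb):
    "green boards incl. can: rect on plane zb"
    H,S,V=cv2.split(cv2.cvtColor(im,cv2.COLOR_BGR2HSV))
    g=((H>40)&(H<80)&(S>110)).astype(np.uint8); g[245:]=0
    g=cv2.morphologyEx(g,cv2.MORPH_CLOSE,np.ones((17,17)))
    return [(np.round(cv2.minAreaRect(c)[0]),*rect(P,c,zb)) for c in blobs(g,100)]
E
python3 - <<'E'
from look import *
swing(1,0,1.33); swing(0,0,1.33)
im,P=wrist([470,91,330]); cv2.imwrite("pics/w7.png",im)
for s in arms(im,P): print(s)
for m in modules(im,P,4): print(m)
print(ctrl.get_obs()["time"])
E
```

```text
post width 10.218513491988293
t 32.375 F [-0.5 -0.8  0.5]
post width 9.753397185152597
t 37.7083 F [0.2 0.1 0.7]
{0: 247, 0.26: 249, 0.52: 248, 0.8: 248, 1.1: 235, 1.4: 27}
{0: 142, 0.26: 142, 0.52: 144, 0.8: 142, 1.1: 142, 1.4: 29}
{0: 245, 0.26: 247, 0.52: 246, 0.8: 139, 1.1: 142, 1.4: 22}
(array([ 8., 10.]), array([656.71350098, 407.39654541]), 2.9644508361816406, (np.float32(23.622715), np.float32(19.7935)))
40.35
```

All three arms sit at 1.4. I tune the module mask on the saved image.

```bash
python3 - <<'E'
from look import *
im=cv2.imread("pics/w7.png"); hsv=cv2.cvtColor(im,cv2.COLOR_BGR2HSV).astype(int)
print(hsv[181,190:212,:].tolist()); print(hsv[150,300].tolist(),hsv[200,290].tolist())
z=np.load("w5.npz");P=tuple(z[k] for k in z.files)
for uv in ((35,118),(200,181),(361,180)): print(ray(P,uv,10))
# non-mat mask: differs from mat hue
H,S,V=cv2.split(hsv.astype(np.uint8))
m=((H<80)|(S<60)).astype(np.uint8); m[240:]=0; m[:125,150:410]=0; m=cv2.morphologyEx(m,cv2.MORPH_OPEN,np.ones((3,3)))
for c in blobs(m,150): print(cv2.boundingRect(c),cv2.contourArea(c),rect(P,c,6))
E
```

```text
[[85, 54, 213], [87, 54, 214], [85, 53, 215], [85, 55, 214], [85, 55, 215], [85, 54, 214], [85, 53, 217], [84, 55, 214], [85, 55, 215], [85, 51, 216], [85, 54, 214], [85, 55, 214], [85, 54, 214], [86, 55, 216], [84, 55, 217], [85, 55, 216], [86, 56, 215], [86, 55, 216], [83, 54, 218], [85, 54, 218], [85, 53, 216], [85, 55, 219]]
[85, 53, 186] [88, 61, 109]
[532.93463105 393.28125329  10.        ]
[453.27921198 190.05214004  10.        ]
[455.01680345 -20.28428861  10.        ]
(248, 227, 38, 13) 346.0 (array([380.86740112, 103.65538025]), 1.5727876424789429, (np.float32(50.697006), np.float32(17.168858)))
(13, 196, 34, 44) 482.5 (array([401.06387329, 427.32189941]), 0.14082027971744537, (np.float32(57.781376), np.float32(42.626358)))
(260, 0, 300, 240) 44383.0 (array([520.78967285, -79.43688965]), 1.5727875232696533, (np.float32(381.28033), np.float32(296.28366)))
(0, 0, 260, 240) 38556.5 (array([520.08117676, 282.7020874 ]), 1.5727874040603638, (np.float32(339.2912), np.float32(296.3088)))
```

View pics/w7.png

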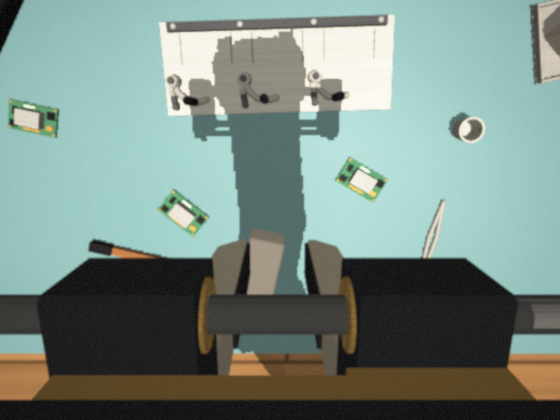

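w7 shows the three arms drawn back. Module B has been knocked from (200,181) to (183,212), A is at (33,118) and C at (361,179). Now I take close measurements of each module.

```bash
cat > pick.py <<'E'
from look import *
def board(im,P,near):
    "board+can rect nearest to world xy 'near'; can centre too"
    H,S,V=cv2.split(cv2.cvtColor(im,cv2.COLOR_BGR2HSV))
    g=((H>35)&(H<82)&(S>75)).astype(np.uint8); g[250:]=0
    K=cv2.getStructuringElement(cv2.MORPH_ELLIPSE,(31,31))
    g=cv2.morphologyEx(cv2.copyMakeBorder(g,40,40,40,40,cv2.BORDER_CONSTANT),cv2.MORPH_CLOSE,K)[40:-40,40:-40]
    r=[(np.linalg.norm(ray(P,cv2.minAreaRect(c)[0],4)[:2]-near),c) for c in blobs(g,300)]
    c=min(r,key=lambda x:x[0])[1]; ce,an,sz=rect(P,c,4)
    can=((S<45)&(V>120)).astype(np.uint8); k=np.zeros_like(can); cv2.drawContours(k,[c],-1,1,-1)
    cc=blobs(can&k,100); cm=rect(P,max(cc,key=cv2.contourArea),16) if cc else None
    return ce,an,sz,cm
def see(near,dz=150):
    im,P=wrist([near[0]+66,near[1],dz],np.pi/2); b=board(im,P,near); return b,im
E
python3 - <<'E'
from pick import *
z=np.load("w5.npz");P=tuple(z[k] for k in z.files)
ctrl.set_gripper(60)
for n,uv in(("C",(361,179)),("B",(183,212)),("A",(33,118))):
    g=ray(P,uv,10)[:2]; b,im=see(g); cv2.imwrite(f"pics/m{n}.png",im); print(n,g,b)
print(ctrl.get_obs()["time"])
s=np.hstack([cv2.resize(cv2.imread(f"pics/m{n}.png")[:250],None,fx=.475,fy=.8) for n in "ABC"]); cv2.imwrite("pics/mm.png",s); print(s.shape)
E
```

```text
C [456.33735678 -20.20948084] (array([453.70159912, -22.03362274]), 1.054231882095337, (np.float32(60.30656), np.float32(36.075085)), (array([453.72076416, -22.02051353]), 1.0555726289749146, (np.float32(30.664766), np.float32(20.693106))))
B [411.35130502 214.74382904] (array([407.7467041 , 215.50109863]), 0.8763458728790283, (np.float32(60.15093), np.float32(36.44624)), (array([407.82470703, 215.7301178 ]), 0.8805363178253174, (np.float32(30.553059), np.float32(20.600727))))
A [532.9297206  395.79133292] (array([531.89868164, 398.77142334]), 1.3600419759750366, (np.float32(60.110683), np.float32(36.443798)), (array([534.46508789, 398.33175659]), 1.360123634338379, (np.float32(30.272146), np.float32(25.742857))))
45.0333
(200, 798, 3)
```

Boards measure 60×36 and cans 30×20, as specified. I pick A and place it at place 2.

```bash
cat > do.py <<'E'
from pick import *
ex=np.array([np.cos(yawH),np.sin(yawH),0])
def st(t): o=ctrl.get_obs();print(t,"t%.1f w%.1f g%.1f"%(o["time"],o["width"],o["gripper_force"]),np.round(o["tcp_pos"],1),np.round(o["ft_force"],1)); return o
def pick(ce,an):
    p=np.array([*ce,90.]); R=best([an,an+np.pi],p)
    ctrl.reach(p,R); ctrl.set_gripper(46,30)
    r=ctrl.move_linear(np.array([*ce,17.]),rate=70,f_stop=8)
    ctrl.set_gripper(20,30); st(f"gripped hit={r}")
    ctrl.move_linear(np.array([*ce,110.]),rate=100); st("lifted")
def put(i,dx=0,dy=0):
    p=np.array([*(place[i]+RH@[dx,dy]),0])
    R=best([yawH+np.pi/2,yawH-np.pi/2],p+[0,0,110])
    ctrl.reach(p-4*ex+[0,0,110],R); st("over")
    ctrl.move_linear(p-4*ex+[0,0,38],rate=100)
    r=ctrl.move_linear(p-4*ex+[0,0,26],rate=20,f_stop=4); o=st(f"down hit={r}")
    z=max(o["tcp_pos"][2],29)
    ctrl.move_linear(p-4*ex+[0,0,z],rate=20)
    r=ctrl.move_linear(p+4*ex+[0,0,z],rate=15,f_stop=4); o=st(f"slid hit={r}")
    print("x local of can centre",np.round(loc(q,o["tcp_pos"][:2])-[17,-85+85*i],2))
    ctrl.set_gripper(44); ctrl.move_linear(o["tcp_pos"]+[0,0,90],rate=120); st("up")
def check(i):
    im,P=wrist([*(place[i]+[66,0]),170],np.pi/2)
    ce,an,sz,can=board(im,P,place[i])
    K=lambda c,z:c  # rects were cast at z=4/16; recast scale for place height below
    return im,P
E
python3 - <<'E'
from do import *
b=see(np.array([532,398.5]))[0]; print(b)
pick(np.array(b[0]),b[1])
E
```

```text
(array([531.97454834, 398.7437439 ]), 1.36564302444458, (np.float32(60.237812), np.float32(36.36936)), (array([534.38726807, 398.3444519 ]), 1.3606775999069214, (np.float32(30.223196), np.float32(25.526274))))
gripped hit=False t47.9 w29.5 g30.0 [532.1 398.9  17.4] [ 0.2 -0.1  1.7]
lifted t49.0 w29.9 g30.0 [531.8 398.4 109.3] [-0.1 -0.8 -1.4]
```

```bash
python3 - <<'E'
from do import *
put(2)
im,P=wrist([*(place[2]+[40,0]),200],np.pi/2); cv2.imwrite("pics/p2.png",im)
r=None
H,S,V=cv2.split(cv2.cvtColor(im,cv2.COLOR_BGR2HSV))
g=((H>35)&(H<82)&(S>75)).astype(np.uint8); g[260:]=0
g=cv2.morphologyEx(g,cv2.MORPH_CLOSE,cv2.getStructuringElement(cv2.MORPH_ELLIPSE,(25,25)))
for c in blobs(g,300):
    ce,an,sz=rect(P,c,16); print(loc(q,ce)-[17,85],an-yawH-np.pi/2,sz)
cv2.imwrite("pics/p2c.png",cv2.resize(im[20:260,150:420],None,fx=2.2,fy=2.2)); st("end")
E
```

```text
over t49.9 w29.8 g30.0 [609.  175.3 110.2] [ 0.1  0.1 -0.4]
down hit=True t51.3 w29.8 g30.0 [609.6 173.5  29.2] [-0.1 -0.2  6.4]
slid hit=True t51.9 w29.7 g30.0 [614.6 173.9  29.2] [ 0.4 -1.   5.4]
x local of can centre [1.19 0.11]
up t53.3 w44.2 g0.0 [614.3 173.4 118.5] [ 0.2 -0.4 -0.1]
[ 54.30148784 231.45730251] 0.9447925307138054 (np.float32(115.53508), np.float32(37.23998))
[ 1.08808392 -1.47511817] 0.008391163526305423 (np.float32(58.201805), np.float32(35.385597))
end t53.8 w44.4 g0.0 [652.9 173.3 198.9] [-0.8 -0.9 -0.6]
```

View pics/p2c.png

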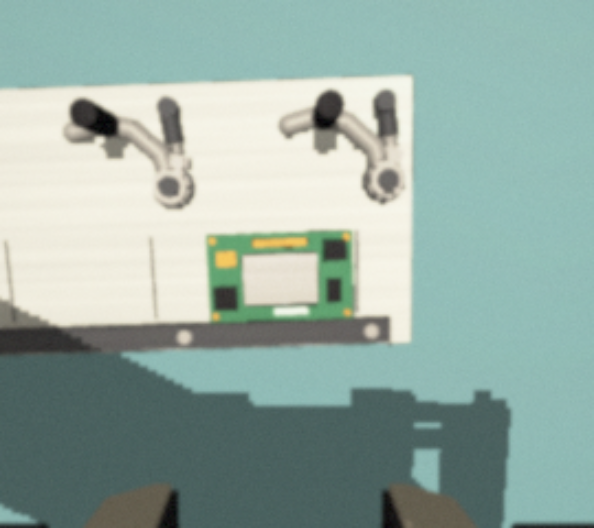

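The crop (+y to the right, rail below) shows module A seated on the rail, at about (208–352, 235–320). The right-hand engraved line at x≈357 suggests it sits 1–2 mm too low in y. I measure that offset against the engraved lines.

```bash
python3 - <<'E'
from do import *
im=cv2.imread("pics/p2.png")
P=params("wrist")  # arm has not moved since
gray=cv2.cvtColor(im,cv2.COLOR_BGR2GRAY).astype(float)
for xl in (5,10,15,20):     # holder-local x rows
    out=[]
    ys=np.arange(20,122,0.25)
    for zz in (12,16):
        uv=np.array([proj(P,[*w(xl,y),zz]) for y in ys],np.float32)
        hs=cv2.remap(im,uv[None,:,0].copy(),uv[None,:,1].copy(),cv2.INTER_CUBIC)
        S=cv2.cvtColor(hs,cv2.COLOR_BGR2HSV)[0,:,1].astype(int); g=hs[0].mean(1)
        if zz==12:
            l=ys[(ys<36)][np.argmin(g[ys<36])],ys[ys>113][np.argmin(g[ys>113])]; out.append(l)
        else:
            b=ys[S>75]; out.append((b.min(),b.max()))
    print(xl,out,"board centre - place centre:",np.mean(out[1])-(np.mean(out[0])-72.5+85))
E
```

```text
5 [(np.float64(30.0), np.float64(113.25)), (np.float64(54.25), np.float64(111.75))] board centre - place centre: -1.125
10 [(np.float64(30.0), np.float64(115.0)), (np.float64(54.25), np.float64(111.75))] board centre - place centre: -2.0
15 [(np.float64(29.75), np.float64(113.25)), (np.float64(54.25), np.float64(112.0))] board centre - place centre: -0.875
20 [(np.float64(30.0), np.float64(113.25)), (np.float64(54.5), np.float64(112.0))] board centre - place centre: -0.875
```

Relative to the lines, the board is 1.9 mm low in y, which is a camera-to-arm bias. I re-grip it, nudge it by +2 mm, and apply the same correction to the other placements.

```bash
cat >> do.py <<'E'
place=[p+RH@[0.,2.] for p in place]
for k in range(3): piv[k]=piv[k]+RH@[1.,2.]
E
python3 - <<'E'
from do import *
p=np.array([*place[2],0])-2*RH[:,1].tolist()[0]*0*ex   # corrected place
old=p-np.array([*(RH@[0,2.]),0])+1.2*ex
R=best([yawH+np.pi/2,yawH-np.pi/2],old+[0,0,110])
ctrl.reach(old+[0,0,110],R); ctrl.set_gripper(44,30)
r=ctrl.move_linear(old+[0,0,29.4],rate=70,f_stop=8); ctrl.set_gripper(20,30); st(f"regrip {r}")
ctrl.move_linear(p-0.5*ex+[0,0,29.6],rate=10)
r=ctrl.move_linear(p+5*ex+[0,0,29.6],rate=12,f_stop=4); o=st(f"slid {r}")
ctrl.set_gripper(44); ctrl.move_linear(o["tcp_pos"]+[0,0,90],rate=120)
swing(2,1.38,0.5)
im,P=wrist([470,91,330]); cv2.imwrite("pics/w8.png",im)
for s in arms(im,P): print(s)
im,P=wrist([*(place[2]+[40,0]),200],np.pi/2); cv2.imwrite("pics/p2b.png",im); st("seen")
for xl in (5,10,20):
    ys=np.arange(45,112,0.25); uv=np.array([proj(P,[*w(xl,y),16]) for y in ys],np.float32)
    hs=cv2.remap(im,uv[None,:,0].copy(),uv[None,:,1].copy(),cv2.INTER_CUBIC); S=cv2.cvtColor(hs,cv2.COLOR_BGR2HSV)[0,:,1]; b=ys[S>75]; print(xl,b.min(),b.max())
cv2.imwrite("pics/p2bc.png",cv2.resize(im[20:220,150:420],None,fx=2.2,fy=2.2))
E
```

```text
regrip False t56.2 w29.3 g30.0 [614.8 173.7  29.7] [-0.5 -1.   2.3]
slid True t56.9 w29.7 g30.0 [612.8 175.8  29.7] [-0.5 -0.4  5. ]
post width 9.494804476831728
t 63.2667 F [0.4 0.1 0.7]
{0: 248, 0.26: 249, 0.52: 249, 0.8: 248, 1.1: 210, 1.4: 25}
{0: 144, 0.26: 143, 0.52: 145, 0.8: 144, 1.1: 143, 1.4: 30}
{0: 103, 0.26: 232, 0.52: 54, 0.8: 112, 1.1: 143, 1.4: 221}
seen t67.6 w26.1 g0.0 [653.2 175.9 200.1] [-0.8 -0.5  0. ]
5 56.75 104.75
10 56.75 105.0
20 56.75 111.75
```

View pics/p2bc.png

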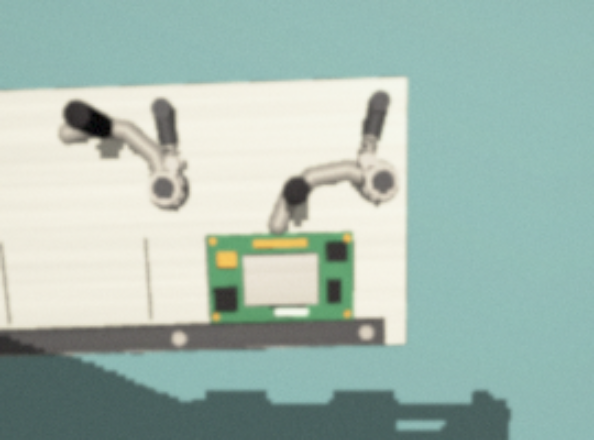

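Module A is in place: the arm presses it (reads ≈0.52), the long edge is on the rail and it is centred within about 0.5 mm. Next is module C to place 0.

```bash
cat >> do.py <<'E'
def verify(i):
    "same-image check: board ends against the place centre, board edge against the rail, in holder mm"
    im,P=wrist([*(place[i]+[40,0]),200],np.pi/2); cv2.imwrite(f"pics/v{i}_{int(ctrl.get_obs()['time'])}.png",im)
    def prof(pts):
        uv=np.array([proj(P,X) for X in pts],np.float32)
        return cv2.cvtColor(cv2.remap(im,uv[None,:,0].copy(),uv[None,:,1].copy(),cv2.INTER_CUBIC),cv2.COLOR_BGR2HSV)[0]
    y0=-85+85*i; ys=np.arange(-40,40,.25)
    for xl in (5,12,20,28):
        h=prof([[*w(xl,y0+y),16] for y in ys]); b=ys[(h[:,1]>75)&(h[:,0]>35)&(h[:,0]<82)]; print("y",xl,b.min(),b.max(),"mid",(b.min()+b.max())/2)
    xs=np.arange(-20,45,.25)
    for yy in (-24,-18,20,26):
        h=prof([[*w(x,y0+yy),16] for x in xs]); b=xs[(h[:,1]>75)&(h[:,0]>35)&(h[:,0]<82)]; print("x",yy,b.min(),b.max())
E
python3 - <<'E'
from do import *
verify(2)
ctrl.set_gripper(60)
b=see(np.array([453.7,-22.]))[0]; print(b)
pick(np.array(b[0]),b[1])
put(0,0,-0.4)
verify(0)
st("end")
E
```

```text
y 5 -28.25 30.0 mid 0.875
y 12 -28.25 30.0 mid 0.875
y 20 -28.25 30.0 mid 0.875
y 28 -28.25 29.75 mid 0.75
x -24 0.25 35.25
x -18 0.25 35.5
x 20 0.75 35.5
x 26 0.75 35.25
(array([453.60192871, -22.12624359]), 1.0530835390090942, (np.float32(60.221188), np.float32(36.140385)), (array([455.76461792, -23.23273659]), 1.0495644807815552, (np.float32(30.444841), np.float32(25.477772))))
gripped hit=False t72.4 w29.7 g30.0 [453.8 -22.2  17.2] [-0.6 -1.   3.7]
lifted t73.5 w29.6 g30.0 [453.3 -22.2 109.6] [-1.   0.2  0.1]
over t74.2 w29.6 g30.0 [613.6   5.6 108.9] [-0.8  0.1 -0.2]
down hit=True t75.6 w29.8 g30.0 [614.9   5.1  29.2] [ 0.1 -0.3  5.1]
slid hit=True t76.0 w29.8 g30.0 [614.9   5.3  29.2] [-0.7 -0.4  4.8]
x local of can centre [-3.86  1.67]
up t77.4 w43.8 g0.0 [614.6   5.  118.5] [-1.1 -0.5  0.3]
y 5 -29.0 29.25 mid 0.125
y 12 -28.75 29.5 mid 0.375
y 20 -28.5 29.25 mid 0.375
y 28 -25.75 25.75 mid 0.0
x -24 -5.0 29.25
x -18 -5.25 29.25
x 20 -5.0 29.0
x 26 -5.0 29.0
end t77.9 w44.0 g0.0 [658.2   5.5 198.9] [-0.1 -0.2 -0.1]
```

The slide stopped early at 5 mm short of the rail, though the y centring is good. I re-grip and slide it home.

```bash
cat >> do.py <<'E'
def home(i,x,y,xend=1.3):
    "regrip a laid module whose TCP was at local offset (x,y) of the uncorrected place, push to the rail"
    at=lambda X,z:np.array([*w(17+X,-85+85*i+y),z])
    R=best([yawH+np.pi/2,yawH-np.pi/2],at(x,110))
    ctrl.reach(at(x,110),R); ctrl.set_gripper(44,30)
    r=ctrl.move_linear(at(x,29.4),rate=70,f_stop=8); ctrl.set_gripper(20,30); ctrl.move_linear(at(x,30),rate=10); st(f"regrip {r}")
    r=ctrl.move_linear(at(xend,30),rate=12,f_stop=9); o=st(f"slid {r}")
    ctrl.set_gripper(44); ctrl.move_linear(o["tcp_pos"]+[0,0,90],rate=120)
E
python3 - <<'E'
from do import *
home(0,-3.86,1.67)
verify(0)
swing(0,1.38,0.5)
im,P=wrist([470,91,330]); 
for s in arms(im,P): print(s)
verify(0); st("end")
E
```

```text
regrip False t80.6 w29.7 g30.0 [614.9   5.3  29.9] [ 0.1  0.1 -0.4]
slid False t81.2 w29.7 g30.0 [620.1   5.5  30. ] [0.3 0.2 1.1]
y 5 -28.75 29.25 mid 0.25
y 12 -28.75 29.25 mid 0.25
y 20 -28.5 29.5 mid 0.5
y 28 -28.25 29.5 mid 0.625
x -24 0.0 35.0
x -18 0.0 34.75
x 20 0.0 35.25
x 26 0.25 35.0
post width 9.533933950041039
t 88.1583 F [-0.5 -0.2 -0.3]
{0: 186, 0.26: 199, 0.52: 39, 0.8: 250, 1.1: 172, 1.4: 158}
{0: 155, 0.26: 154, 0.52: 156, 0.8: 155, 1.1: 153, 1.4: 32}
{0: 105, 0.26: 241, 0.52: 60, 0.8: 122, 1.1: 152, 1.4: 228}
y 5 -28.5 29.25 mid 0.375
y 12 -28.75 29.5 mid 0.375
y 20 -28.5 29.5 mid 0.5
y 28 -28.25 29.5 mid 0.625
x -24 0.25 35.25
x -18 0.5 35.25
x 20 0.5 35.5
x 26 0.5 35.0
end t92.9 w26.3 g0.0 [658.7   6.  200.2] [ 0.2  0.8 -0.5]
```

Module C is seated and pressed. Now module B to place 1.

```bash
python3 - <<'E'
from do import *
ctrl.set_gripper(60)
b=see(np.array([408,215.5]))[0]; print(b)
if 58<b[2][0]<63 and 34<b[2][1]<39:
    pick(np.array(b[0]),b[1]); put(1,0,-0.6)
    verify(1)
st("end")
E
```

```text
(array([407.7901001 , 215.56062317]), 0.8799967765808105, (np.float32(60.207153), np.float32(36.29577)), (array([407.84451294, 215.68597412]), 0.8831597566604614, (np.float32(30.557455), np.float32(20.641035))))
gripped hit=False t97.7 w29.8 g30.0 [408.  215.6  17.2] [ 0.3 -0.9  4. ]
lifted t98.8 w29.7 g30.0 [407.6 215.3 109.6] [ 0.   0.1 -0.7]
over t99.9 w29.8 g30.0 [611.2  91.  109.7] [-0.5  0.8 -0.9]
down hit=True t101.2 w29.6 g30.0 [612.3  89.9  29.2] [ 0.2 -0.6  3.8]
slid hit=True t101.7 w29.6 g30.0 [612.6  90.1  29.2] [ 0.  -0.1  4.4]
x local of can centre [-3.51  1.5 ]
up t103.1 w44.1 g0.0 [612.3  89.7 118.5] [1.  0.6 0.5]
y 5 -29.0 29.25 mid 0.125
y 12 -29.0 29.25 mid 0.125
y 20 -28.5 29.25 mid 0.375
y 28 -25.75 25.75 mid 0.0
x -24 -4.75 29.0
x -18 -4.75 29.0
x 20 -4.75 29.25
x 26 -5.0 29.25
end t103.6 w43.7 g0.0 [655.5  90.4 198.9] [ 0.6  0.6 -0.8]
```

```bash
python3 - <<'E'
from do import *
home(1,-3.51,1.5)
swing(1,1.38,0.5)
verify(1)
im,P=wrist([470,91,330]); cv2.imwrite("pics/w9.png",im)
for s in arms(im,P): print(s)
ctrl.move_linear(np.array([470,91,400.])) if kin.solve_ik(np.array([470,91,400.]),down(-np.pi/2)) is not None else None
s=vision.snapshot("side"); st("end")
out=np.zeros((420,800,3),np.uint8); out[:,:400]=cv2.resize(s[120:380,200:448],(400,420)); out[:250,400:]=cv2.resize(im[0:150,140:420],(400,250)); cv2.imwrite("pics/final.png",out)
E
```

```text
regrip False t106.2 w29.4 g30.0 [612.5  90.1  29.9] [-0.1  0.  -0.7]
slid False t106.8 w29.6 g30.0 [617.4  90.3  30. ] [-0.3 -0.1  0. ]
post width 9.838914510493534
t 113.2417 F [-0.7 -1.3 -0.3]
y 5 -28.75 29.5 mid 0.375
y 12 -29.0 29.5 mid 0.25
y 20 -28.75 29.5 mid 0.375
y 28 -18.25 29.25 mid 5.5
x -24 0.5 35.5
x -18 0.5 35.5
x 20 0.5 35.25
x 26 0.5 35.0
{0: 191, 0.26: 194, 0.52: 44, 0.8: 251, 1.1: 222, 1.4: 157}
{0: 99, 0.26: 143, 0.52: 35, 0.8: 124, 1.1: 153, 1.4: 159}
{0: 116, 0.26: 246, 0.52: 57, 0.8: 120, 1.1: 154, 1.4: 218}
end t118.7 w26.0 g0.0 [469.5  90.7 398.9] [-0.2 -0.1  0.3]
```

View pics/final.png

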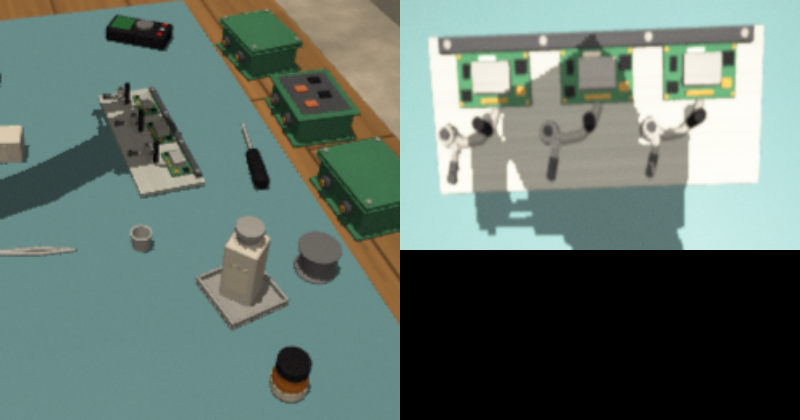

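The final view shows the bottle upright in the tray at (246,265). All three modules are on the rail with their arms pressing them, and nothing else on the bench has moved.

```bash
python3 -c "
from plant import job_done; print(job_done())"
```

```text
the job is handed in; nothing more can be done
None
```

I handed the job in at about 119 s: the bottle stands upright in the drip tray, and all three modules are against the rail, centred to within about 1 mm, with their arms pressing them (about 0.52 rad). No arm is left drawn back.

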